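# Shift the fume-extraction lever to the soldering side

## Robot

A 6-joint arm with a two-finger parallel gripper is mounted at the origin on the work surface. World frame = base frame: x ahead of the robot, y to its left, z up, the work surface at z = 0. Lengths are in m, angles in rad, forces in N, time in s.
With the tool pointing down it reaches from about 0.35 to 0.725 m from the base axis. Payload 6 kg.
Tool frame: the origin (TCP) lies at the centre of the arm's flange, where the gripper is bolted on; the fingertips stand 173 mm ahead of it and the grasp point (between the pads) lies 155 mm ahead of it (bot.tips_ahead is the distance from the TCP to the fingertips, in m); z points along the fingers, x is the direction in which the jaws open and shut, and the axes are right-handed (so a half turn about z gives the same grasp; the last joint's range is limited). The gripper opens to 85 mm and grips with 20 to 120 N. Pads are 22 mm wide; open, the fingers measure 114 mm over their backs; the gripper's body (76 mm by 85 mm) begins 54 mm behind the grasp point. The pads swing forward as they close: fully open they stand 13 mm farther back than shut.
Start: joints at [1.484, 0.04, 0.085, 0, -1.615, -0.334], TCP at [0.245, 0.548, 0.405] pointing down, gripper open.
Joint ranges: [-2.56, 2.56], [-1.29, 2.01], [-1.08, 1.49], [-3.29, 1.98], [-2.81, -0.18], [-2.99, 2.99]. Speed limits (rad/s): [2.57, 2.57, 3.01, 3.14, 3.14, 3.14].

## Interface

Orientations are given as a rotation vector (axis times angle).
In Python, from cell import bot, optics gives the robot as it stands.
- The arm moves only by the shell command python3 -m creep 'ROWS' [OPENING]. ROWS is JSON, a list of rows, each a list of 2 entries, a list of its own where there are three numbers: the shift along the tool's x, y, z in cm, then the turn, a rotation vector about the tool's x, y, z in rad. A call has exactly 5 rows; each row shifts and turns the commanded pose from where the row before left it, along the tool's axes as they then stand; what a row does not reach is not made up. A row lasts 1/10 s, in which the tool goes at most 50 mm and 8.59 degrees, less where a joint would pass 70% of its speed; a pose out of reach is approached as far as the arm can. A call is refused whole if a number of a shift passes 5 or a number of a turn 0.15, either way. A call with a gripper value outside its range is refused whole. OPENING is the opening, from 0 (shut) to 1 (fully open), set as the call begins (- or left out, the last holds). The fingers move at their own pace and stop on an object; the grip force is fixed at half the most. Time passes only in rows, so rows that do not move let the fingers close, or fill a call up. It gives the time, the measured TCP pose, the force and the opening at its end, in the units of the state.
- bot.observe(): the state, without advancing time (a new reading comes with each control period).
- optics.snapshot(name): name is "scene" or "top" or "wrist"; returns the picture (480x640x3 uint8, blue, green, red); there is no depth.
- optics.calibration(name): a dict with "camera_matrix" (3x3 intrinsics, pixels), "rvec" (rotation vector, rad) and "tvec" (3), from world to camera coordinates, as OpenCV has them. Camera axes: x right, y down, z forward; pixel columns grow to the right and rows downward; lengths in m; the calibration is good to about 2 mm. The wrist camera is an equidistant fisheye: a pixel r from the principal point sees the ray r / f radians off the axis. A picture is of the moment at which its call begins: read the wrist's pose just before it. calibration takes no time and is no camera call; for the wrist camera it gives the pose at the moment of the call.
- bot.hand_in(): hands the job in, once; it reports no verdict.
The state is a dict: "t": time; "qpos": joint angles; "joint_vel": joint speeds; "joint_torque": joint torques, N m; "ee_pos": TCP position; "ee_rot": TCP orientation; "contact_force": force on the tool from outside, world axes, zero at the start; "wrist_torque": the same for the moment, N m; "width": opening from 0.0 (shut) to 1.0 (fully open).
Only numpy, scipy, OpenCV 4.12 (cv2) and the standard library are available. Lean on these libraries where they do the work, as an engineer would, in place of code of your own. Each camera call takes 0.05 s, during which the arm holds its last target.

## Task

Switch the fume extraction to the soldering iron: with the fingertips, push the selector lever out of the near-left slot (as seen from the robot), through the H-gate's cross passage, and fully home into the far slot on the side where the soldering-iron stand is. Only push the lever, gently and without gripping it, then leave it there and take the hand away; leave everything else on the bench undisturbed.

Things in the scene. Friction and masses are not known exactly. Their poses are not given: they have to be found in the camera images.
- selector: fixed grey diverter box of the fume extraction, 170 x 170 x 102 high (mm), bare aluminium top plate, a duct collar on its left and right sides. Origin: centre of its underside; x points to its far side, y to its left, z up; may stand turned up to 0.45 rad.
- gate (a point): centre of the H gate, on the box's top (102 mm up), same axes as the box. Plate 6 mm thick. Two legs 18 mm wide, 74 mm long in y, centred at x = -24 mm (near leg) and +24 mm (far leg), joined at mid-length by a cross passage along x, 22 mm wide, at y = 0. Each leg has a left slot (+y) and a right slot (-y).
- knob: the lever: 12 mm steel stem through the gate, black ball of 40 mm diameter centred 150 mm up it. Origin: the pivot, on the box's axis 30 mm above the bench; z along the stem. The gate walls stop the stem (play 3 mm each side in a leg, 5 mm in the passage). Friction alone holds it where it is left: 1 to 2.5 N at the ball moves it; no spring.
- knob_center (a point): centre of the lever's black ball: 180 mm above the bench when upright, 160 to 170 mm when leaning in a slot. It swings about 48 mm each way in the box's x and 58 mm in its y.
- cross (a joint): lean of the lever along the box's x, rad, positive to the far side: -0.335 in the near leg, +0.335 in the far leg, play 0.04 each way. Ball centre from the pivot, in the box's frame: 150 mm * (sin(cross) cos(lever), sin(lever), cos(cross) cos(lever)).
- lever (a joint): lean of the lever along the box's y, rad: 0 at the cross passage (the stem can cross while within about 0.06 of 0), about +0.40 fully home in a left slot, about -0.40 fully home in a right slot.
- iron_stand: soldering-iron stand, fixed: grey base 100 x 130 with a sponge and a sloping spring-coil holder with a grey-handled iron stuck in it, about 200 high. Origin: centre of the base underside. It stands at the left or right side of the bench, 0.2 m or more to the side of the selector. Sizes in mm.
- clip_stand: helping-hands stand, fixed, on the opposite side from the iron stand: round steel base of 90 diameter, a post and a bar at 120 high with a clip at each end. Origin: centre of the base underside. Sizes in mm.
- solder_spool: bystander, loose: white-flanged reel of bright solder lying flat, 58 dia x 40 high (mm). Origin: underside centre.
- wire_spool: bystander, loose: white-flanged reel of copper wire lying flat, 66 dia x 30 high (mm). Origin: underside centre.
- flux_jar: bystander, loose: small closed jar, 44 dia x 50 high (mm). Origin: underside centre.
- tip_tin: bystander, loose: low round steel tin of brass shavings, 60 dia x 26 high (mm). Origin: underside centre.
- screwdriver: bystander, loose: screwdriver lying down, 170 long along its x (mm). Origin: underside.
- pliers: bystander, loose: small pliers with plain handles lying down, about 160 long along their x, 12 high (mm). Origin: underside.
- parts_tray: bystander, loose: open black parts tray with compartments, 90 x 160 x 22 high (mm). Origin: underside centre.
Things that resemble listed ones, but are neither listed nor needed, are in the scene too. What is shaped like the iron_stand but green is not meant.

How it is judged:
By the outcome, as a careful person would: the job done as asked, in the order asked, and still so for the second after the job is handed in, with the robot touching nothing.
It also fails if it takes over 64 s, if anything falls off the work surface, if the arm or the gripper's body presses on something with over 40 N, if the wrist force passes 120 N, or if a joint passes its speed limit or range.

## Working session

There is one attempt and no reset: what is moved stays moved. The work goes in short steps, Python scripts to look and compute and a shell command to move; the robot and the scene stay as the last step left them, time stands still between calls to the robot, and variables do not carry over. Pictures are saved under pics/ and viewed, and the job is handed in when it is done.

```bash
ls; mkdir -p pics; python3 - <<'E'
from cell import bot, optics
import cv2
s=bot.observe(); print(s)
for n in("scene","top"):
    im=optics.snapshot(n); cv2.imwrite(f"pics/{n}0.png",im)
    print(n,optics.calibration(n))
E
```

```text
pics
{'t': 0.0, 'qpos': array([ 1.48368582e+00,  4.08093000e-02,  8.37765736e-02, -4.43713204e-04,
       -1.61548462e+00, -3.33678259e-01]), 'joint_vel': array([-0.00189386,  0.00060765, -0.00070461, -0.00203374, -0.00056235,
        0.001294  ]), 'joint_torque': array([-8.19770703e-04, -3.68203068e+01,  3.47407722e+01,  6.93281338e+00,
       -5.47857519e-03,  2.76048283e-06]), 'ee_pos': array([0.24499985, 0.54767306, 0.40366508]), 'ee_rot': array([ 1.70777717e+00, -2.63519562e+00,  1.70328329e-03]), 'contact_force': array([ 0.53636796, -0.19937345,  0.00512447]), 'wrist_torque': array([0.03596304, 0.01855695, 0.02154117]), 'width': 0.9984808239067876}
scene {'camera_matrix': array([[540.66167557,   0.        , 319.17178364],
       [  0.        , 540.66167557, 234.35109872],
       [  0.        ,   0.        ,   1.        ]]), 'rvec': array([ 1.94670492,  1.0781942 , -0.55716602]), 'tvec': array([-0.33693792, -0.18673233,  1.82620532])}
top {'camera_matrix': array([[499.89714935,   0.        , 314.47589137],
       [  0.        , 499.89714935, 241.90336408],
       [  0.        ,   0.        ,   1.        ]]), 'rvec': array([ 2.1174922 , -2.16523173,  0.15844385]), 'tvec': array([0.00604087, 0.6106163 , 1.21193372])}
```

View pics/scene0.png

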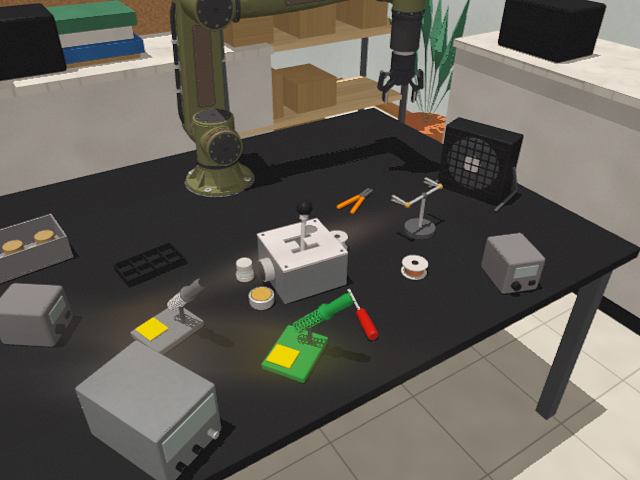

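View pics/top0.png

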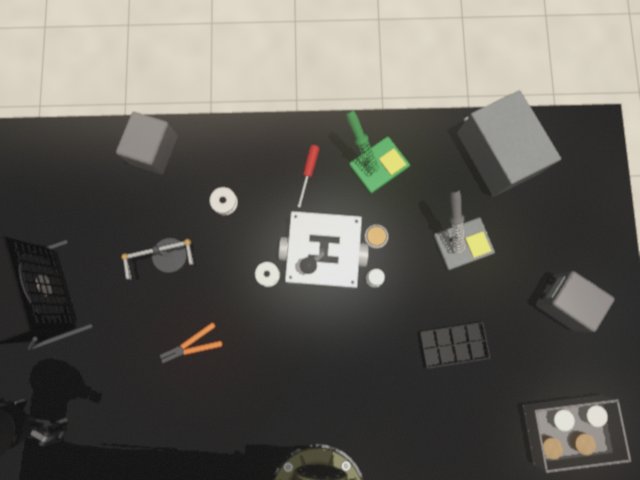

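Scene: the grey iron stand is at top-view (465,243), to the right. The green look-alike is at (380,163) and is not meant. The clip stand is at (168,255), to the left. The ball is at (307,265), near-left. That makes the target the far-right slot. Next is a close crop to check this.

```bash
python3 - <<'E'
import cv2
im=cv2.imread("pics/top0.png")
cv2.imwrite("pics/c1.png",cv2.resize(im[200:300,270:400],None,fx=6,fy=6,interpolation=cv2.INTER_CUBIC))
im=cv2.imread("pics/scene0.png")
cv2.imwrite("pics/c2.png",cv2.resize(im[190:305,240:360],None,fx=5,fy=5,interpolation=cv2.INTER_CUBIC))
im=cv2.imread("pics/top0.png")
cv2.imwrite("pics/c3.png",cv2.resize(im[120:290,330:510],None,fx=3,fy=3,interpolation=cv2.INTER_CUBIC))
E
```

```text
(no output)
```

View pics/c1.png

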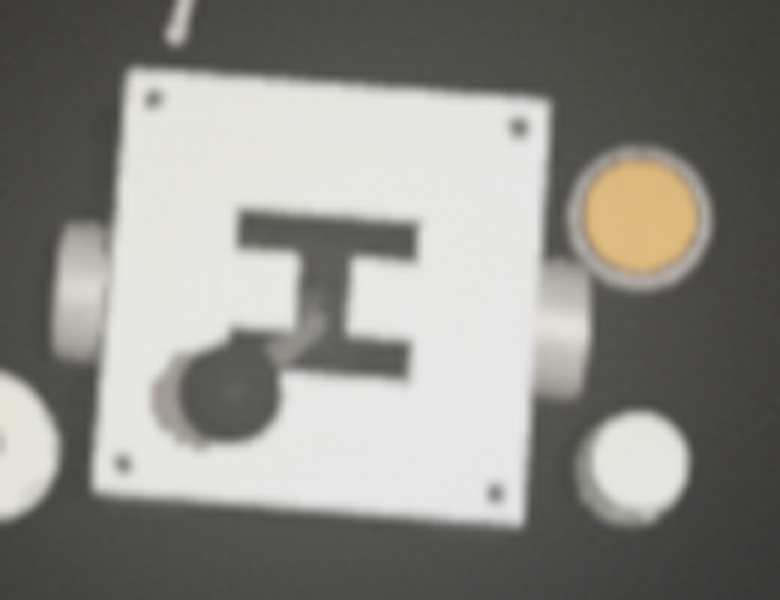

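View pics/c2.png

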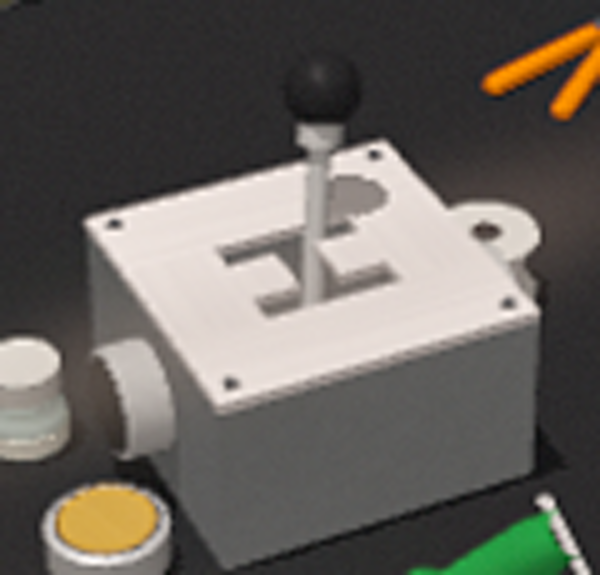

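View pics/c3.png

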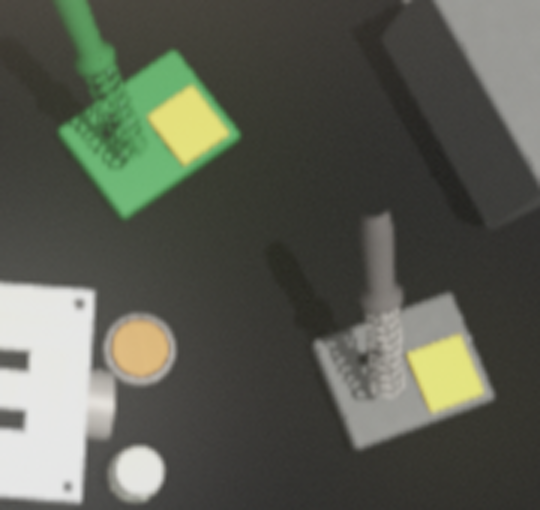

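The crops confirm the choice: grey handle and grey base at the right, with the green stand ignored. The ball is near-left. Next I'll fit the box pose and ball position.

```bash
cat > h.py <<'E'
import numpy as np, cv2
from scipy.optimize import least_squares
from scipy.spatial.transform import Rotation as R
from cell import bot, optics
C={n:optics.calibration(n) for n in("top","scene")}
def proj(n,P):
    c=C[n]; return cv2.projectPoints(np.atleast_2d(np.float64(P)),c["rvec"],c["tvec"],c["camera_matrix"],None)[0][:,0]
def tri(obs,p0=(0.5,0,0.16)):
    r=least_squares(lambda p:np.concatenate([(proj(n,p)[0]-uv) for n,uv in obs.items()]),p0); return r.x,r.fun
def ball(c,l): return .15*np.array([np.sin(c)*np.cos(l),np.sin(l),np.cos(c)*np.cos(l)])+[0,0,.03]
E
python3 - <<'E'
from h import *
crop=lambda p,f,o:(np.array(p,float)+.5)/f-.5+np.array(o)
tc=crop([(128,67),(550,100),(524,527),(93,492)],6,(270,200))
sc=crop([(540,318),(220,412),(85,220),(385,140)],5,(240,190))
L=np.array([(.085,.085,.102),(.085,-.085,.102),(-.085,-.085,.102),(-.085,.085,.102)])
def W(p,X): 
    c,s=np.cos(p[2]),np.sin(p[2]); return X@np.array([[c,s,0],[-s,c,0],[0,0,1]])+[p[0],p[1],0]
for use in ("t","s","ts"):
    def f(p):
        r=[]
        if "t" in use:r.append(proj("top",W(p,L))-tc)
        if "s" in use:r.append(proj("scene",W(p,L))-sc)
        return np.concatenate(r).ravel()
    r=least_squares(f,[.5,0,0]); print(use,r.x,np.round(r.fun,1))
p=r.x
b,res=tri({"top":crop((231,393),6,(270,200)),"scene":crop((323,88),5,(240,190))})
print("ball",b,res)
bl=(b-[p[0],p[1],0])@np.array([[np.cos(p[2]),-np.sin(p[2]),0],[np.sin(p[2]),np.cos(p[2]),0],[0,0,1]])
print("local",bl)
for c,l in((-.335,.4),(-.335,0),(.335,0),(.335,-.4)): print(c,l,ball(c,l),W(p,ball(c,l)[None]))
E
```

```text
t [ 0.58527771 -0.0290113  -0.09912925] [ 0.3  0.6 -0.1  0.4 -0.3 -0.6  0.1 -0.3]
s [ 0.59099156 -0.02953417 -0.10150591] [ 0.1 -0.6 -0.3 -0.5  0.2  0.5  0.1  0.9]
ts [ 0.58697309 -0.02863923 -0.09980228] [ 0.2 -0.1 -0.3 -0.3 -0.5 -1.3 -0.1 -1.1 -0.6 -1.6 -0.7 -1.6 -0.3 -0.3
 -0.5  0.1]
ball [0.54009858 0.0087571  0.16773039] [-0.42363161 -0.21980992 -0.53048362  0.04419483]
local [-0.0503673   0.03253981  0.16773039]
-0.335 0.4 [-0.04542247  0.05841275  0.16047892] [[0.5475967  0.0340086  0.16047892]]
-0.335 0 [-0.04931538  0.          0.17166155] [[ 0.53790311 -0.02372561  0.17166155]]
0.335 0 [0.04931538 0.         0.17166155] [[ 0.63604307 -0.03355285  0.17166155]]
0.335 -0.4 [ 0.04542247 -0.05841275  0.16047892] [[ 0.62634948 -0.09128705  0.16047892]]
```

```bash
cat >> h.py <<'E'
BP=np.array([.587,-.029,-.0998])
def loc2w(x,y): 
    c,s=np.cos(BP[2]),np.sin(BP[2]); return np.array([BP[0]+c*x-s*y,BP[1]+s*x+c*y])
def stat(target=None):
    """target: tip local x,y and z(world); prints remaining tool-frame shift (cm) and turn"""
    s=bot.observe(); Rt=R.from_rotvec(s["ee_rot"]).as_matrix(); tip=s["ee_pos"]+Rt[:,2]*bot.tips_ahead
    c,q=np.cos(BP[2]),np.sin(BP[2]); A=np.array([[c,q],[-q,c]])
    print("t",round(s["t"],2),"tip local",np.round(np.r_[A@(tip[:2]-BP[:2]),tip[2]]*1000,1),"F box",np.round(np.r_[A@s["contact_force"][:2],s["contact_force"][2]],2),"w",round(s["width"],2))
    Rg=np.column_stack([np.r_[loc2w(0,-1)-BP[:2],0],np.r_[-(loc2w(1,0)-BP[:2]),0],[0,0,-1]])
    if np.linalg.det(Rg)<0: Rg[:,1]*=-1
    print("turn(tool)",np.round(R.from_matrix(Rt.T@Rg).as_rotvec(),3))
    if target is not None:
        g=np.r_[loc2w(target[0],target[1]),target[2]]; d=g-tip
        print("shift now cm",np.round(Rt.T@d*100,2)," after turn",np.round(Rg.T@d*100,2)); print(np.round(Rg,2).tolist())
E
python3 -c "
from h import *
stat((-.050,.105,.232))"
```

```text
t 0.1 tip local [-397.8  539.5  230.4] F box [-0.36 -0.37  0.59] w 1.0
turn(tool) [ 0.    -0.002 -0.321]
shift now cm [ 30.26 -46.71  -0.11]  after turn [ 43.45 -34.78  -0.16]
[[-0.1, -1.0, 0.0], [-1.0, 0.1, 0.0], [0.0, 0.0, -1.0]]
```

```bash
python3 -m creep '[[[0,0,0],[0,0,-0.107]],[[0,0,0],[0,0,-0.107]],[[0,0,0],[0,0,-0.107]],[[4,0,0],[0,0,0]],[[5,-1,0],[0,0,0]]]' 0 && python3 -m creep '[[[4,-3,0],[0,0,0]],[[4,-3,0],[0,0,0]],[[4,-3,0],[0,0,0]],[[4,-3,0],[0,0,0]],[[4,-3,0],[0,0,0]]]'; python3 -c "
from h import *
stat((-.050,.105,.232))"
```

```text
t: 0.6
ee_pos: [0.2454, 0.4583, 0.4022]
ee_rot: [2.107, -2.325, 0.004]
contact_force: [1.0, -0.3, 1.0]
width: 0.143
t: 1.1
ee_pos: [0.3756, 0.2422, 0.4046]
ee_rot: [-2.109, 2.328, 0.0]
contact_force: [1.9, 1.1, -0.4]
width: -0.005
t 1.1 tip local [-237.3  248.9  231.2] F box [ 1.79  1.3  -0.37] w -0.01
turn(tool) [-0.     0.     0.001]
shift now cm [ 14.4  -18.72  -0.08]  after turn [ 14.39 -18.73  -0.08]
[[-0.1, -1.0, 0.0], [-1.0, 0.1, 0.0], [0.0, 0.0, -1.0]]
```

```bash
python3 -m creep '[[[3,-4,0],[0,0,0]],[[3,-4,0],[0,0,0]],[[3,-4,0],[0,0,0]],[[3,-4,0],[0,0,0]],[[2,-2.7,0],[0,0,0]]]' ; python3 -m creep '[[[0,0,2],[0,0,0]],[[0,0,2],[0,0,0]],[[0,0,1],[0,0,0]],[[0,0,0],[0,0,0]],[[0,0,0],[0,0,0]]]';  python3 - <<'E'
from h import *
stat((-.050,.095,.145))
for n in("top","scene"): cv2.imwrite(f"pics/{n}1.png",optics.snapshot(n))
a=cv2.imread("pics/top1.png")[190:310,250:400]; b=cv2.imread("pics/scene1.png")[100:300,220:380]
cv2.imwrite("pics/m1.png",np.hstack([cv2.resize(a,(450,360),interpolation=2),cv2.resize(b,(320,400),interpolation=2)[:360]]))
E
```

```text
t: 1.6
ee_pos: [0.549, 0.0837, 0.4038]
ee_rot: [2.105, -2.331, -0.0]
contact_force: [0.3, 1.0, 0.5]
width: 0.001
t: 2.1
ee_pos: [0.5474, 0.0864, 0.3556]
ee_rot: [-2.108, 2.328, -0.001]
contact_force: [0.2, 0.2, -0.6]
width: 0.001
t 2.1 tip local [-50.8 110.8 182.2] F box [ 0.21  0.18 -0.61] w 0.0
turn(tool) [-0.001 -0.     0.001]
shift now cm [ 1.58 -0.07  3.72]  after turn [ 1.58 -0.08  3.72]
[[-0.1, -1.0, 0.0], [-1.0, 0.1, 0.0], [0.0, 0.0, -1.0]]
```

View pics/m1.png

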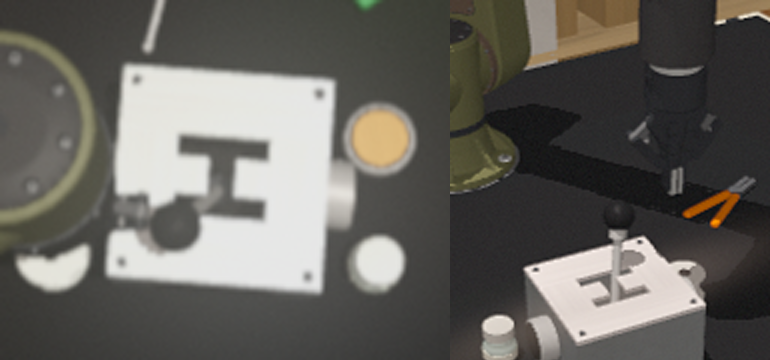

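```bash
python3 - <<'E'
from h import *
s=bot.observe(); Rt=R.from_rotvec(s["ee_rot"]).as_matrix(); 
for d in(.12,.173): 
  tip=s["ee_pos"]+Rt[:,2]*d
  for n,o,f in(("top",(250,190),3),("scene",(220,100),2)): print(n,d,(proj(n,tip)[0]-o)*f)
b=np.r_[loc2w(-.05,.0325),.168]
print((proj("top",b)[0]-(250,190))*3)
a=cv2.imread("pics/top1.png")[230:290,270:330]
cv2.imwrite("pics/m2.png",cv2.resize(a,None,fx=8,fy=8,interpolation=2))
E
```

```text
top 0.12 [ 61.08314076 206.23055207]
scene 0.12 [223.50099807 153.45569837]
top 0.173 [ 67.62539148 214.43948311]
scene 0.173 [222.61044572 190.25243626]
[173.5436676 224.0256976]
```

View pics/m2.png

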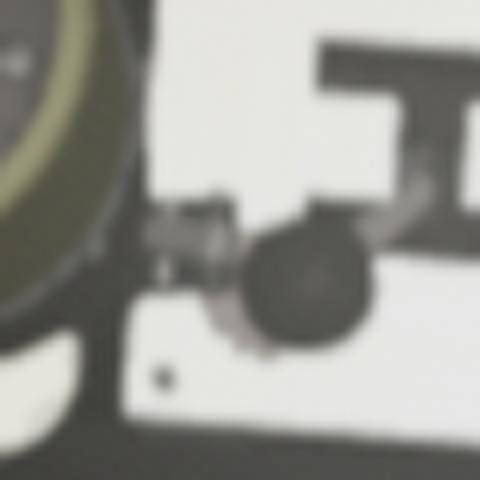

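```bash
python3 -m creep '[[[0,0,1.9],[0,0,0]],[[0,0,1.8],[0,0,0]],[[1,0,0],[0,0,0]],[[1,0,0],[0,0,0]],[[1,0,0],[0,0,0]]]' ; python3 -m creep '[[[0.4,0,0],[0,0,0]],[[0.4,0,0],[0,0,0]],[[0.4,0,0],[0,0,0]],[[0.3,0,0],[0,0,0]],[[0,0,0],[0,0,0]]]';  python3 - <<'E'
from h import *
stat((-.050,.05,.145))
for n in("top","scene"): cv2.imwrite(f"pics/{n}2.png",optics.snapshot(n))
a=cv2.imread("pics/top2.png")[190:310,250:400]; b=cv2.imread("pics/scene2.png")[120:300,220:380]
cv2.imwrite("pics/m3.png",np.hstack([cv2.resize(a,(450,360),interpolation=2),cv2.resize(b,(320,360),interpolation=2)[:360]]))
E
```

```text
t: 2.7
ee_pos: [0.5446, 0.0554, 0.3196]
ee_rot: [-2.107, 2.328, -0.002]
contact_force: [1.5, -0.7, 0.0]
width: -0.001
t: 3.2
ee_pos: [0.543, 0.0414, 0.318]
ee_rot: [-2.107, 2.329, -0.0]
contact_force: [-0.3, 0.7, 0.4]
width: 0.004
t 3.2 tip local [-50.7  65.7 144.6] F box [-0.39  0.71  0.37] w 0.0
turn(tool) [-0.  0. -0.]
shift now cm [ 1.57 -0.07 -0.05]  after turn [ 1.57 -0.07 -0.04]
[[-0.1, -1.0, 0.0], [-1.0, 0.1, 0.0], [0.0, 0.0, -1.0]]
```

View pics/m3.png

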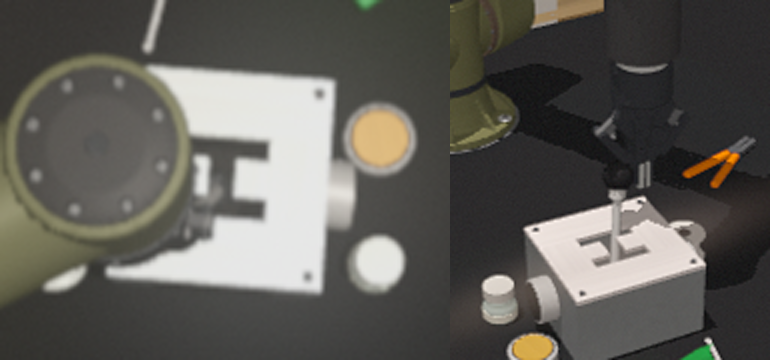

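```bash
python3 -m creep '[[[0.5,0,0],[0,0,0]],[[0.5,0,0],[0,0,0]],[[0.5,0,0],[0,0,0]],[[0.5,0,0],[0,0,0]],[[0.3,0,0],[0,0,0]]]' ; python3 - <<'E'
from h import *
stat((-.050,.035,.145))
for n in("scene",): cv2.imwrite(f"pics/{n}3.png",optics.snapshot(n))
b=cv2.imread("pics/scene3.png")[170:300,250:350]
cv2.imwrite("pics/m4.png",cv2.resize(b,None,fx=5,fy=4.5,interpolation=2))
cv2.imwrite("pics/m4.png",cv2.resize(b,None,fx=4.5,fy=4.5,interpolation=2))
E
```

```text
t: 3.8
ee_pos: [0.5407, 0.0179, 0.3187]
ee_rot: [-2.107, 2.329, -0.002]
contact_force: [-1.5, 3.2, 6.4]
width: -0.001
t 3.8 tip local [-50.6  42.1 145.3] F box [-1.86  3.05  6.41] w -0.0
turn(tool) [-0.001 -0.    -0.   ]
shift now cm [ 0.71 -0.06  0.03]  after turn [ 0.71 -0.06  0.03]
[[-0.1, -1.0, 0.0], [-1.0, 0.1, 0.0], [0.0, 0.0, -1.0]]
```

View pics/m4.png

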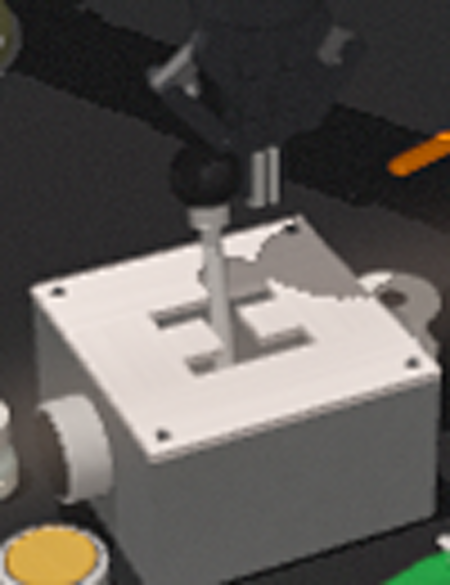

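Upward force of 6 N suggests the ball is meeting the sloping finger linkage rather than the tips. I'll back off and raise the hand so that only the tips push.

```bash
cat >> h.py <<'E'
def lean(uv,n="scene",c0=None):
    def w(c,l):
        b=ball(c,l); return np.r_[loc2w(b[0],b[1]),b[2]]
    r=least_squares(lambda p:proj(n,w(*p))[0]-uv,[-.3,.1]); print("cross,lever",np.round(r.x,3),"ball local",np.round(ball(*r.x)*1000,1))
E
python3 -m creep '[[[-0.5,0,0],[0,0,0]],[[-0.5,0,0],[0,0,0]],[[0,0,-0.6],[0,0,0]],[[0,0,-0.6],[0,0,0]],[[0,0,0],[0,0,0]]]' ; python3 - <<'E'
from h import *
stat((-.050,.035,.157))
lean((304.6,207.6)); lean((295.3,208.8))
cv2.imwrite("pics/scene4.png",optics.snapshot("scene"))
b=cv2.imread("pics/scene4.png")[170:300,250:350]
cv2.imwrite("pics/m5.png",cv2.resize(b,None,fx=4.5,fy=4.5,interpolation=2))
E
```

```text
t: 4.35
ee_pos: [0.5419, 0.0285, 0.3311]
ee_rot: [-2.107, 2.328, -0.002]
contact_force: [0.3, 0.3, -0.3]
width: 0.0
t 4.35 tip local [-50.3  52.8 157.7] F box [ 0.3   0.35 -0.29] w 0.0
turn(tool) [-0.002  0.     0.   ]
shift now cm [ 1.78 -0.03  0.07]  after turn [ 1.78 -0.03  0.07]
[[-0.1, -1.0, 0.0], [-1.0, 0.1, 0.0], [0.0, 0.0, -1.0]]
cross,lever [-0.326  0.227] ball local [-46.8  33.8 168.5]
cross,lever [-0.306  0.05 ] ball local [-45.2   7.5 172.8]
```

View pics/m5.png

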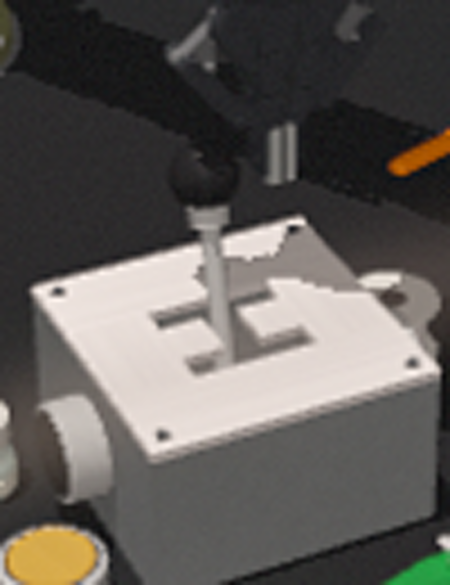

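```bash
python3 -m creep '[[[0.5,0,0],[0,0,0]],[[0.4,0,0],[0,0,0]],[[0.3,0,0],[0,0,0]],[[0.3,0,0],[0,0,0]],[[0.1,0,0],[0,0,0]]]' ; python3 - <<'E'
from h import *
stat((-.050,.035,.157))
cv2.imwrite("pics/scene5.png",optics.snapshot("scene"))
b=cv2.imread("pics/scene5.png")[170:300,250:350]
cv2.imwrite("pics/m6.png",cv2.resize(b,None,fx=4.5,fy=4.5,interpolation=2))
E
```

```text
t: 4.9
ee_pos: [0.54, 0.0123, 0.3299]
ee_rot: [-2.107, 2.329, -0.0]
contact_force: [-0.8, 1.5, 0.6]
width: 0.005
t 4.9 tip local [-50.8  36.5 156.5] F box [-0.97  1.38  0.56] w 0.0
turn(tool) [-0.  0. -0.]
shift now cm [ 0.15 -0.08 -0.05]  after turn [ 0.15 -0.08 -0.05]
[[-0.1, -1.0, 0.0], [-1.0, 0.1, 0.0], [0.0, 0.0, -1.0]]
```

View pics/m6.png

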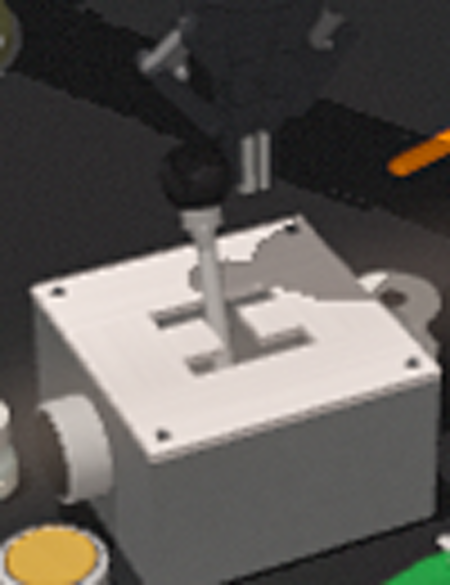

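```bash
python3 -m creep '[[[-1,0,0],[0,0,0]],[[-0.8,1,0],[0,0,0]],[[0,2,0],[0,0,0]],[[0,1.8,0],[0,0,0]],[[1,0,0],[0,0,0]]]' ; python3 -m creep '[[[1.5,0,0],[0,0,0]],[[1.5,0,0],[0,0,0]],[[1.3,0,0],[0,0,0]],[[0.1,0,0],[0,0,0]],[[0,0,0],[0,0,0]]]' ;python3 - <<'E'
from h import *
stat((-.085,.00,.157))
lean((293.2,208.3))
cv2.imwrite("pics/scene6.png",optics.snapshot("scene"))
cv2.imwrite("pics/top6.png",optics.snapshot("top"))
b=cv2.imread("pics/scene6.png")[170:300,250:350]
a=cv2.imread("pics/top6.png")[200:300,270:360]
cv2.imwrite("pics/m7.png",np.hstack([cv2.resize(b,(400,520),interpolation=2),cv2.resize(a,(400,520),interpolation=2)]))
E
```

```text
t: 5.45
ee_pos: [0.4916, 0.0265, 0.3299]
ee_rot: [-2.11, 2.326, 0.0]
contact_force: [1.0, 0.2, 1.1]
width: -0.001
t: 5.95
ee_pos: [0.4888, -0.0193, 0.3296]
ee_rot: [2.106, -2.331, -0.0]
contact_force: [0.4, 0.1, -0.3]
width: -0.001
t 5.95 tip local [-98.7  -0.2 156.2] F box [ 0.36  0.09 -0.31] w -0.0
turn(tool) [ 0.    -0.    -0.002]
shift now cm [-0.02 -1.37 -0.08]  after turn [-0.02 -1.37 -0.08]
[[-0.1, -1.0, 0.0], [-1.0, 0.1, 0.0], [0.0, 0.0, -1.0]]
cross,lever [-0.37   0.039] ball local [-54.3   5.8 169.7]
```

View pics/m7.png

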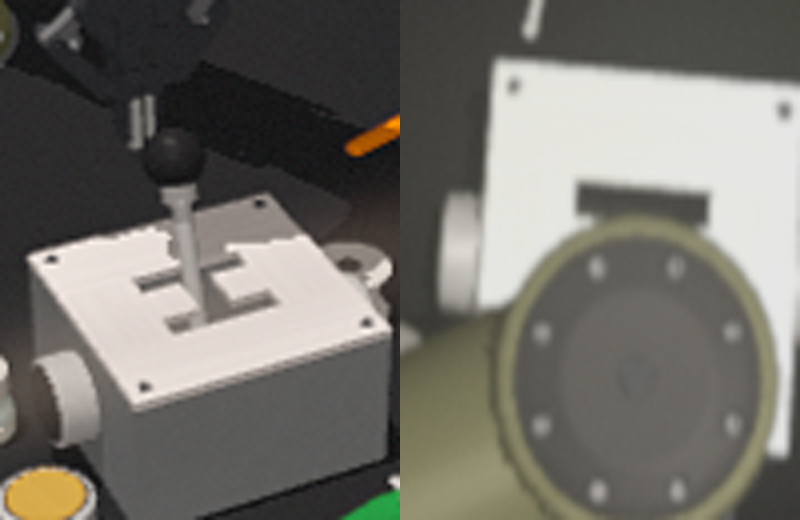

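```bash
python3 -m creep '[[[0,-1,0],[0,0,0]],[[0,-0.7,0],[0,0,0]],[[0,-0.5,0],[0,0,0]],[[0,-0.5,0],[0,0,0]],[[0,-0.5,0],[0,0,0]]]';python3 - <<'E'
from h import *
stat((.018,.00,.157))
cv2.imwrite("pics/scene7.png",optics.snapshot("scene"))
b=cv2.imread("pics/scene7.png")[170:300,250:350]
cv2.imwrite("pics/m8.png",cv2.resize(b,(400,520),interpolation=2))
E
```

```text
t: 6.55
ee_pos: [0.521, -0.0216, 0.3298]
ee_rot: [2.108, -2.329, -0.0]
contact_force: [-2.9, 0.4, 2.3]
width: -0.001
t 6.55 tip local [-66.5   0.7 156.4] F box [-2.97  0.1   2.32] w -0.0
turn(tool) [ 0. -0.  0.]
shift now cm [ 0.08 -8.45 -0.07]  after turn [ 0.07 -8.45 -0.06]
[[-0.1, -1.0, 0.0], [-1.0, 0.1, 0.0], [0.0, 0.0, -1.0]]
```

View pics/m8.png

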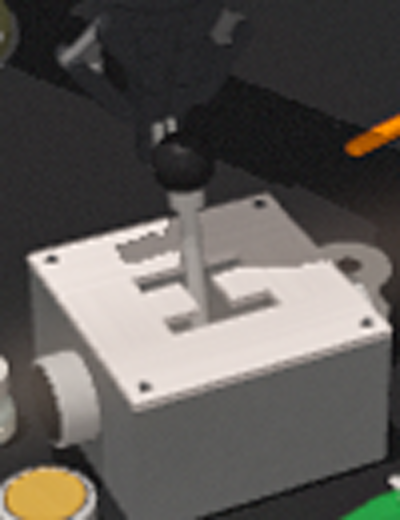

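```bash
python3 -m creep '[[[0,-0.6,0],[0,0,0]],[[0,-0.6,0],[0,0,0]],[[0,-0.6,0],[0,0,0]],[[0,-0.6,0],[0,0,0]],[[0,-0.6,0],[0,0,0]]]';python3 - <<'E'
from h import *
stat((.018,.00,.157))
cv2.imwrite("pics/scene8.png",optics.snapshot("scene"))
b=cv2.imread("pics/scene8.png")[170:300,250:350]
cv2.imwrite("pics/m9.png",cv2.resize(b,(400,520),interpolation=2))
E
```

```text
t: 7.1
ee_pos: [0.5509, -0.0247, 0.3297]
ee_rot: [2.108, -2.329, 0.0]
contact_force: [-0.9, 0.6, 1.5]
width: 0.0
t 7.1 tip local [-36.3   0.7 156.3] F box [-0.96  0.49  1.52] w 0.0
turn(tool) [ 0. -0. -0.]
shift now cm [ 0.07 -5.43 -0.07]  after turn [ 0.07 -5.43 -0.07]
[[-0.1, -1.0, 0.0], [-1.0, 0.1, 0.0], [0.0, 0.0, -1.0]]
```

View pics/m9.png

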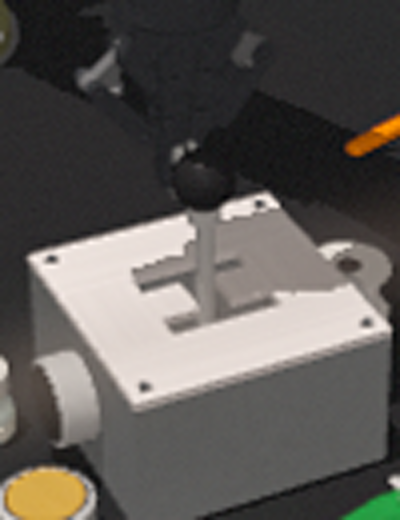

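```bash
python3 -m creep '[[[0,-0.6,0],[0,0,0]],[[0,-0.6,0],[0,0,0]],[[0,-0.6,0],[0,0,0]],[[0,-0.6,0],[0,0,0]],[[0,-0.6,0],[0,0,0]]]'; python3 -m creep '[[[0,-0.6,0],[0,0,0]],[[0,-0.5,0],[0,0,0]],[[0,-0.5,0],[0,0,0]],[[0,-0.4,0],[0,0,0]],[[0,-0.2,0],[0,0,0]]]';python3 - <<'E'
from h import *
stat((.018,.00,.157))
cv2.imwrite("pics/scene9.png",optics.snapshot("scene"))
b=cv2.imread("pics/scene9.png")[170:300,250:350]
cv2.imwrite("pics/m10.png",cv2.resize(b,(400,520),interpolation=2))
E
```

```text
t: 7.65
ee_pos: [0.5808, -0.0277, 0.3297]
ee_rot: [2.108, -2.329, 0.0]
contact_force: [-0.9, -0.4, 0.5]
width: -0.0
t: 8.15
ee_pos: [0.6024, -0.0299, 0.3293]
ee_rot: [2.107, -2.329, -0.0]
contact_force: [-1.3, 0.5, -0.8]
width: -0.002
t 8.15 tip local [ 15.3   0.6 155.9] F box [-1.3   0.39 -0.78] w -0.0
turn(tool) [ 0.001 -0.    -0.   ]
shift now cm [ 0.06 -0.27 -0.11]  after turn [ 0.06 -0.27 -0.11]
[[-0.1, -1.0, 0.0], [-1.0, 0.1, 0.0], [0.0, 0.0, -1.0]]
```

View pics/m10.png

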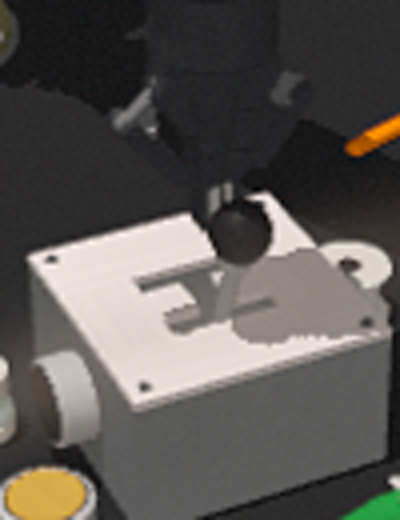

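```bash
python3 -c "
from h import *
lean((310.1,228.1))
for c in (.3,.335,.37): 
  for l in(0,.05): b=ball(c,l);print(c,l,proj('scene',np.r_[loc2w(b[0],b[1]),b[2]]))"
python3 -m creep '[[[0,-0.2,0],[0,0,0]],[[0,-0.2,0],[0,0,0]],[[0,0,0],[0,0,0]],[[0,0,0],[0,0,0]],[[0,0,0],[0,0,0]]]'; python3 -c "
from h import *
stat()"
```

```text
cross,lever [0.324 0.022] ball local [ 47.8   3.3 172.1]
0.3 0 [[308.18921952 227.30385388]]
0.3 0.05 [[311.03859032 226.59263955]]
0.335 0 [[309.10821168 228.93979263]]
0.335 0.05 [[311.96043396 228.22121623]]
0.37 0 [[310.01995261 230.6311921 ]]
0.37 0.05 [[312.87474578 229.90510482]]
t: 8.7
ee_pos: [0.6061, -0.0302, 0.3301]
ee_rot: [-2.108, 2.329, -0.001]
contact_force: [0.3, 0.1, 0.9]
width: 0.003
t 8.7 tip local [ 19.3   0.7 156.7] F box [0.29 0.13 0.86] w 0.0
turn(tool) [-0.001  0.     0.   ]
```

```bash
python3 -m creep '[[[0,1,0],[0,0,0]],[[0,1,0],[0,0,0]],[[-2,0,0],[0,0,0]],[[-2,0,0],[0,0,0]],[[-1.5,0,0],[0,0,0]]]'; python3 -m creep '[[[0,-1.5,0],[0,0,0]],[[0,-1.5,0],[0,0,0]],[[0,-1.5,0],[0,0,0]],[[0,-0.5,0],[0,0,0]],[[0,0,0],[0,0,0]]]';python3 -c "
from h import *
stat((.049,.035,.157))"
```

```text
t: 9.2
ee_pos: [0.591, 0.0274, 0.3303]
ee_rot: [-2.108, 2.328, -0.001]
contact_force: [-0.4, -0.2, 1.0]
width: 0.001
t: 9.7
ee_pos: [0.6415, 0.0216, 0.3293]
ee_rot: [2.107, -2.329, -0.0]
contact_force: [-0.7, 0.2, -0.7]
width: -0.0
t 9.7 tip local [ 49.   55.7 155.9] F box [-0.7   0.18 -0.73] w -0.0
turn(tool) [ 0.001 -0.    -0.   ]
shift now cm [ 2.07  0.   -0.11]  after turn [ 2.07  0.   -0.11]
[[-0.1, -1.0, 0.0], [-1.0, 0.1, 0.0], [0.0, 0.0, -1.0]]
```

```bash
python3 -m creep '[[[1,0,0],[0,0,0]],[[0.8,0,0],[0,0,0]],[[0.6,0,0],[0,0,0]],[[0.6,0,0],[0,0,0]],[[0.6,0,0],[0,0,0]]]'; python3 - <<'E'
from h import *
stat((.049,-.024,.147))
cv2.imwrite("pics/scene10.png",optics.snapshot("scene"))
b=cv2.imread("pics/scene10.png")[170:300,250:350]
cv2.imwrite("pics/m11.png",cv2.resize(b,(400,520),interpolation=2))
E
```

```text
t: 10.2
ee_pos: [0.6377, -0.0148, 0.3302]
ee_rot: [-2.107, 2.329, -0.001]
contact_force: [0.5, 1.0, 1.3]
width: -0.002
t 10.2 tip local [ 49.2  19.2 156.8] F box [0.43 1.09 1.29] w -0.0
turn(tool) [-0.001  0.    -0.   ]
shift now cm [4.33 0.02 0.98]  after turn [4.32 0.02 0.98]
[[-0.1, -1.0, 0.0], [-1.0, 0.1, 0.0], [0.0, 0.0, -1.0]]
```

View pics/m11.png

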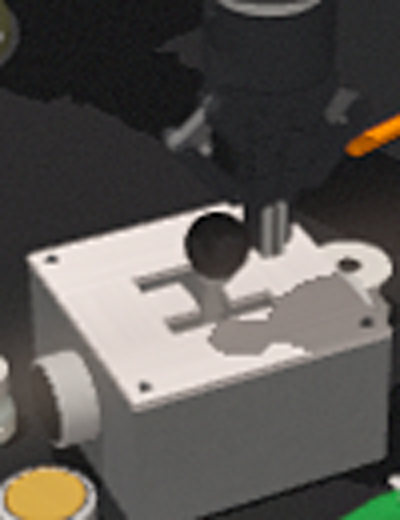

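Ball at crop (217,246) is moving into the far-right slot with about 1 N on it. I'll keep pushing and lower the hand slightly.

```bash
python3 -m creep '[[[0.6,0,0.1],[0,0,0]],[[0.6,0,0.2],[0,0,0]],[[0.6,0,0.2],[0,0,0]],[[0.6,0,0.2],[0,0,0]],[[0.6,0,0.2],[0,0,0]]]'; python3 -m creep '[[[0.3,0,0],[0,0,0]],[[0.3,0,0],[0,0,0]],[[0.2,0,0],[0,0,0]],[[0,0,0],[0,0,0]],[[0,0,0],[0,0,0]]]'; python3 - <<'E'
from h import *
stat((.049,-.024,.147))
cv2.imwrite("pics/scene11.png",optics.snapshot("scene"))
b=cv2.imread("pics/scene11.png")[170:300,250:350]
cv2.imwrite("pics/m12.png",cv2.resize(b,(400,520),interpolation=2))
E
```

```text
t: 10.75
ee_pos: [0.6348, -0.0447, 0.3203]
ee_rot: [2.107, -2.329, -0.0]
contact_force: [-0.0, 0.6, 0.9]
width: -0.001
t: 11.25
ee_pos: [0.6341, -0.0521, 0.3209]
ee_rot: [2.108, -2.329, 0.001]
contact_force: [-1.2, -0.4, -0.3]
width: 0.003
t 11.25 tip local [ 49.2 -18.4 147.5] F box [-1.14 -0.56 -0.25] w 0.0
turn(tool) [-0. -0. -0.]
shift now cm [0.56 0.02 0.05]  after turn [0.56 0.02 0.05]
[[-0.1, -1.0, 0.0], [-1.0, 0.1, 0.0], [0.0, 0.0, -1.0]]
```

View pics/m12.png

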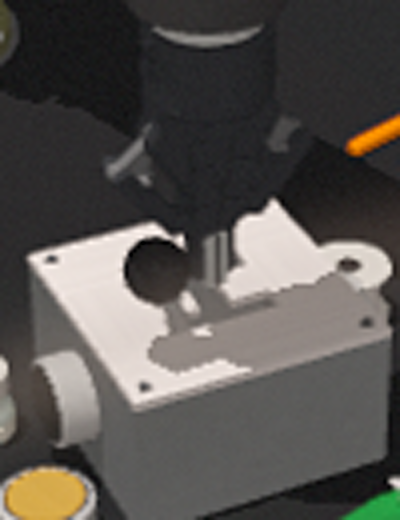

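```bash
python3 -m creep '[[[0.1,0,0],[0,0,0]],[[0.1,0,0],[0,0,0]],[[0.1,0,0],[0,0,0]],[[0,0,0],[0,0,0]],[[0,0,0],[0,0,0]]]'; python3 -c "
from h import *
stat();print(bot.tips_ahead)
"; python3 -m creep '[[[0.1,0,0],[0,0,0]],[[0.1,0,0],[0,0,0]],[[0,0,0],[0,0,0]],[[0,0,0],[0,0,0]],[[0,0,0],[0,0,0]]]'; python3 -c "
from h import *
stat()
lean(((156.5+.5)/4+249.5,(270.5)/4+169.5))"
```

```text
t: 11.8
ee_pos: [0.6338, -0.0551, 0.3206]
ee_rot: [2.108, -2.329, -0.0]
contact_force: [-0.2, 1.0, -0.6]
width: -0.003
t 11.8 tip local [ 49.1 -21.3 147.2] F box [-0.3   0.94 -0.64] w -0.0
turn(tool) [ 0. -0. -0.]
0.1734
t: 12.3
ee_pos: [0.6336, -0.0566, 0.3204]
ee_rot: [-2.108, 2.329, 0.001]
contact_force: [-0.3, 4.8, -2.3]
width: -0.001
t 12.3 tip local [ 49.  -22.7 147. ] F box [-0.77  4.7  -2.28] w -0.0
turn(tool) [0.    0.001 0.   ]
cross,lever [ 0.343 -0.352] ball local [ 47.4 -51.7 162.6]
```

```bash
python3 -m creep '[[[0.1,0,0],[0,0,0]],[[0,0,0],[0,0,0]],[[0,0,0],[0,0,0]],[[0,0,0],[0,0,0]],[[0,0,0],[0,0,0]]]'; python3 - <<'E'
from h import *
stat()
cv2.imwrite("pics/scene12.png",optics.snapshot("scene"))
b=cv2.imread("pics/scene12.png")[170:300,250:350]
cv2.imwrite("pics/m13.png",cv2.resize(b,(400,520),interpolation=2))
E
```

```text
t: 12.8
ee_pos: [0.6335, -0.0571, 0.3203]
ee_rot: [-2.108, 2.328, 0.002]
contact_force: [-0.7, 6.4, -1.9]
width: -0.0
t 12.8 tip local [ 49.  -23.1 146.9] F box [-1.29  6.28 -1.88] w -0.0
turn(tool) [0.    0.002 0.001]
```

View pics/m13.png

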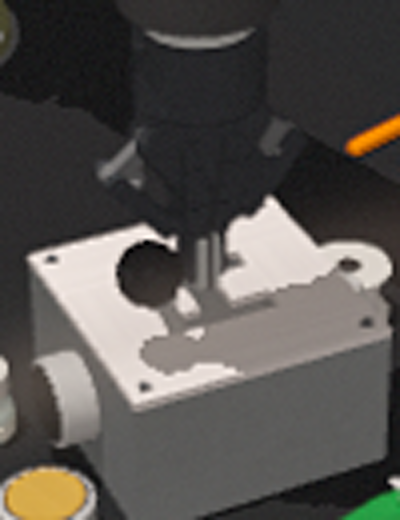

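At the stop: the last 1 mm command moved the tip only 0.4 mm and the force rose to 6.3 N. I'll back off and lift away.

```bash
python3 -m creep '[[[-0.5,0,0],[0,0,0]],[[-1,0,0],[0,0,0]],[[-1.5,0,0],[0,0,0]],[[-1.5,0,0],[0,0,0]],[[-1,0,-1],[0,0,0]]]';python3 -m creep '[[[0,0,-2],[0,0,0]],[[0,0,-3],[0,0,0]],[[-1,1,-3],[0,0,0]],[[-2,2,-2],[0,0,0]],[[-4,2,0],[0,0,0]]]'; python3 -m creep '[[[-4,3,0],[0,0,0]],[[-4,3,0],[0,0,0]],[[-4,3,0],[0,0,0]],[[-3,2,0],[0,0,0]],[[0,0,0],[0,0,0]]]'; python3 - <<'E'
from h import *
stat()
for n in("top","scene"): cv2.imwrite(f"pics/{n}13.png",optics.snapshot(n))
b=cv2.imread("pics/scene13.png")[170:300,250:350]
a=cv2.imread("pics/top13.png")[200:300,270:370]
cv2.imwrite("pics/m14.png",np.hstack([cv2.resize(b,(400,520),interpolation=2),cv2.resize(a,(400,400),interpolation=2)[:, :] if 0 else np.vstack([cv2.resize(a,(400,400),interpolation=2),np.zeros((120,400,3),np.uint8)])]))
E
```

```text
t: 13.35
ee_pos: [0.6388, -0.0016, 0.3294]
ee_rot: [2.107, -2.327, -0.002]
contact_force: [0.4, 0.2, -0.5]
width: -0.0
t: 13.85
ee_pos: [0.5956, 0.0707, 0.4362]
ee_rot: [-2.101, 2.328, -0.007]
contact_force: [0.5, 1.0, 0.9]
width: 0.002
t: 14.35
ee_pos: [0.4995, 0.2351, 0.4318]
ee_rot: [-2.113, 2.323, 0.001]
contact_force: [-0.1, 0.2, -0.3]
width: -0.002
t 14.35 tip local [-113.2  254.3  258.4] F box [-0.11  0.16 -0.26] w -0.0
turn(tool) [-0.001  0.001  0.005]
```

View pics/m14.png

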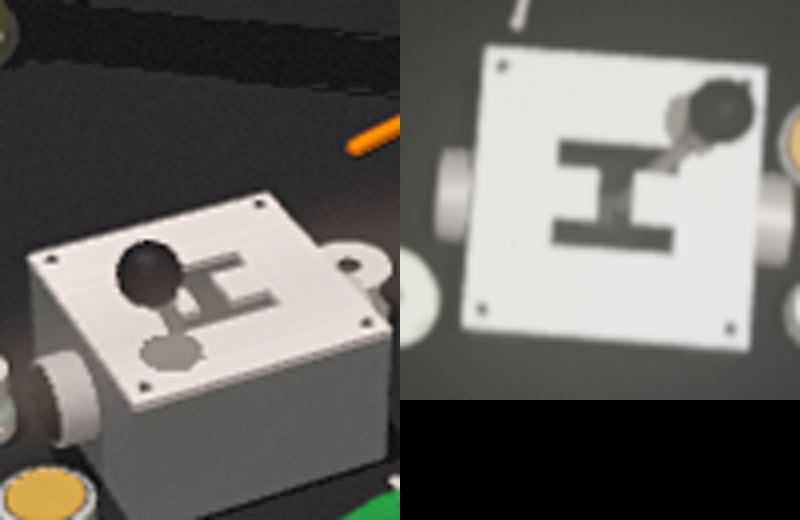

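View pics/top13.png

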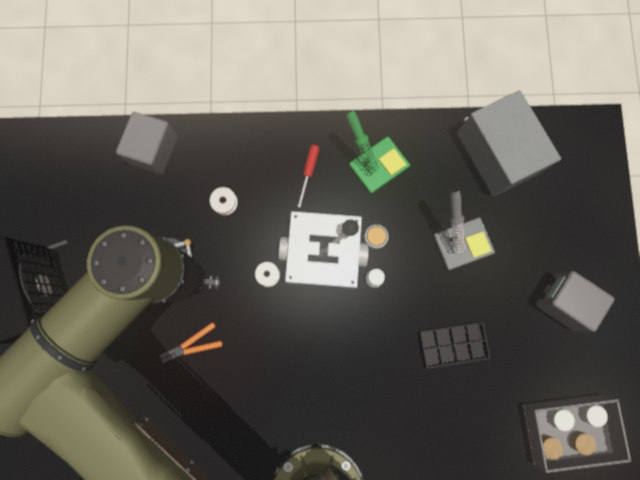

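```bash
python3 - <<'E'
from h import *
s=(149.5/4+249.5,275/4+169.5); t=(322.5/4+269.5,111.5/4+199.5)
lean(s); lean(t,"top"); 
r=least_squares(lambda p:np.concatenate([proj(n,(lambda b:np.r_[loc2w(b[0],b[1]),b[2]])(ball(*p)))[0]-u for n,u in(("scene",s),("top",t))]),[.3,-.3]);print(r.x,r.fun)
d=cv2.absdiff(cv2.imread("pics/top0.png"),cv2.imread("pics/top13.png")).max(2); 
n,_,st,_=cv2.connectedComponentsWithStats((d>40).astype(np.uint8)); print([x.tolist() for x in st[1:] if x[4]>8 ])
E
```

```text
cross,lever [ 0.346 -0.386] ball local [ 47.2 -56.4 160.7]
cross,lever [ 0.321 -0.391] ball local [ 43.8 -57.1 161.6]
[ 0.33309905 -0.38920201] [-0.50525277 -0.50404212 -0.05132146 -0.65576359]
[[336, 219, 23, 21, 338], [0, 226, 182, 254, 18796], [121, 233, 5, 5, 22], [333, 238, 6, 5, 18], [102, 241, 5, 6, 26], [140, 240, 5, 5, 22], [158, 241, 24, 31, 491], [122, 249, 31, 30, 215], [179, 251, 7, 12, 35], [187, 255, 7, 10, 49], [295, 257, 22, 18, 290], [316, 257, 4, 3, 11], [94, 260, 5, 6, 26], [205, 276, 14, 12, 87], [101, 279, 6, 6, 29], [31, 319, 3, 4, 11], [135, 423, 19, 19, 68], [155, 442, 42, 38, 208], [293, 445, 17, 8, 52], [295, 451, 11, 9, 45], [327, 450, 6, 5, 15], [333, 459, 8, 9, 41], [190, 460, 4, 4, 10], [331, 473, 4, 6, 16], [341, 474, 10, 6, 25], [303, 478, 7, 2, 11]]
```

```bash
python3 -c "
from cell import bot
print(bot.hand_in())"
```

```text
the job is handed in; nothing more can be done
None
```

I pushed the lever with the shut fingertips out of the near-left slot, across the passage and into the far-right slot. The grey soldering-iron stand is on the right; I ignored the green one. I then took the hand away and handed the job in at about 14.5 s of the 64 s allowed.

- **Fully home:** at the end of the slot the last 1 mm command moved the tip only 0.4 mm, and the push force rose to 6.3 N. The final pictures from both cameras put cross at +0.333 and lever at -0.389, close to the nominal 0.40 and within measuring error. The two views taken separately differ by about 0.025 rad in cross.
- **Nothing else moved:** comparing top views from before and after, only the lever, arm and shadows changed. The arm hides part of the clip stand in the last view, so I could not fully check that. I saw no sign of contact there.
- **One odd reading:** during the first push, a 6.4 N upward force suggested the ball was touching the sloping finger linkage rather than the tips. I backed off, raised the hand 12 mm and carried on.

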